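# Make room in the row of stain jars and stand the glue bottle in the middle

## Robot

A 6-joint arm with a two-finger parallel gripper is mounted at the origin on a cart in front of the work surface, level with it; the furniture and walls round the work are solid. World frame = base frame: x ahead of the robot, y to its left, z up, the work surface at z = 0. Lengths are in mm, angles in rad, forces in N, time in s.
With the tool pointing down it reaches from about 350 to 975 mm from the base axis. Payload 7.1 kg.
Tool frame: the origin (TCP) lies midway between the tips of the shut fingers; the grasp point (between the pads) lies 19 mm behind it (ctrl.grip_point_offset is the distance from the TCP to the grasp point, in mm); z points along the fingers, y is the line along which they close (so a half turn about z gives the same grasp; the last joint's range is limited). The gripper opens to 88 mm and grips with 3 to 60 N. Pads are 20 mm wide; open, the fingers measure 115 mm over their backs; the gripper's body (75 mm by 178 mm) begins 61 mm behind the grasp point.
Start: joints at [1.322, 0.423, 1.63, -0, 1.089, -0.019], TCP at [142.333, 608.561, 222.675] pointing down, gripper open.
Joint ranges: [-3, 3], [-0.9, 2.11], [0.09, 2.58], [-1.31, 4.45], [0.11, 2.69], [-2.54, 2.54]. Speed limits (rad/s): [2.39, 2.39, 3.01, 3.14, 3.14, 3.14].

## Interface

Orientations are given as a rotation vector (axis times angle).
In Python, from workcell import get_obs, optics, close_job, spotter, ctrl gives the robot as it stands. The module is installed in compiled form; this text tells all that it offers.
- The arm moves only by the tool move_arm, never from a script. Its argument "rows" is a list of rows, each a list of 5 numbers: the shift along the tool's x, y, z in cm, then the turn about the tool's z in degrees, then the opening in per cent of the stroke, from 0 (shut) to 100 (fully open). A call has 1 to 10 rows; each row shifts and turns the commanded pose from where the row before left it, along the tool's axes as they then stand; what a row does not reach is not made up. A row lasts 1/8 s, in which the tool goes at most 62.5 mm and 10.7 degrees, less where a joint would pass 70% of its speed; a pose out of reach is approached as far as the arm can. A call with a gripper value outside its range is refused whole. The fingers move at their own pace and stop on an object; the grip force is fixed at half the most. Time passes only in rows, so rows that do not move let the fingers close. It gives the time, the measured TCP pose, the force, the opening and the grip force at its end, in the units of the state.
- get_obs(): the state, without advancing time (a new reading comes with each control period).
- optics.get_image(name): name is "scene" or "side" or "wrist"; returns the picture (420x560x3 uint8, blue, green, red); there is no depth.
- optics.calibration(name): a dict with "camera_matrix" (3x3 intrinsics, pixels), "xyz" and "orientation" of the camera in the world. Camera axes: x right, y down, z forward; pixel columns grow to the right and rows downward; lengths in mm; the calibration is good to about 2 mm. A picture is of the moment at which its call begins: read the wrist's pose just before it. calibration takes no time and is no camera call; for the wrist camera it gives the pose at the moment of the call.
- close_job(): hands the job in; it is judged then, once.
Trained networks look in the newest picture that a camera, given by its name, has taken for a name from the list of things; names that differ only in an ending like _2 or _b are one class to them, and where a whole thing is asked for, a point or a joint stands for the part that bears it (a point fixed in the world has none). Each returns a list of dicts, best first, with "conf" (0 to 1); they miss things now and then, are a little off and sometimes report something else, mostly with a low value. They report only what shows in the picture. A call takes as long as a camera call. They do not tell look-alikes from the thing itself.
- spotter.find_in(camera, label): "point" ([column, row] in pixels, amid what is visible of it).
- spotter.regions_of(camera, label): "region" (420x560 bool, what is visible of it) and "point" ([column, row] in pixels, amid what is visible of it).
The state is a dict: "t": time; "qpos": joint angles; "qvel": joint speeds; "joint_torque": joint torques, N m; "ee_pos": TCP position; "orientation": TCP orientation; "ft_force": force on the tool from outside, world axes, zero at the start; "moment": the same for the moment, N m; "width": finger opening in mm; "grasp_force": force on a finger pad.
Only numpy, scipy, OpenCV 4.12 (cv2) and the standard library are available. Lean on these libraries where they do the work, as an engineer would, in place of code of your own. Each camera call takes 0.05 s, during which the arm holds its last target. There are 200 camera calls.

## Task

Four small stain jars stand close together in a row in the shallow wooden tray. First make room by sliding the two middle jars apart along the tray, without lifting them out or tipping them; then fetch the glue bottle from the worktop and stand it upright on the tray floor in the gap between those two jars, so that two jars stand on either side of it.

Things in the scene. Friction and masses are not known exactly. Their poses are not given: they have to be found in the camera images.
- tray: Shallow wooden tray fixed to the worktop (z = 0). Origin: centre of its underside; y along the tray and the jar row, x across, z up. Outside 74 (x) x 304 mm (y); inside 62 x 284 mm; floor top 4 mm, long lips 8 mm, end boards 20 mm above the worktop. Four equal jars stand in it in a straight row at its middle, 1 to 4 mm apart; about 26 to 30 mm of the inside is free beyond each end of the row.
- jar_1: One of the two middle jars (left or right). Round closed jar, 34 mm high: lid 55 mm across in the upper 12 mm, body 52 mm below; 90 g. Origin: centre of its underside; z up; yaw means nothing. It slides easily along the tray when gripped by the lid across the tray, with the fingertips above the lips, and pushes the like outer jar (not listed) beyond it along.
- jar_2: The other middle jar, next to jar_1: same shape, size, weight and origin.
- bottle: Slender upright glue bottle, 110 mm high: round body 34 mm across for the lower 81 mm, narrower round cap 25 mm across above; about 80 g. Stands on the worktop to the right of the tray as the robot sees it. Origin: centre of its underside; z up along its axis; yaw means nothing.
Mind the look-alikes: they are no part of the job. Leave any turquoise look-alike of the jar_2 alone. What is shaped like the jar_1 but yellow is not meant.

How it is judged (in metres and radians):
On the way:
1. the two middle jars have been slid apart, their centres more than 86 mm from each other, both still in the tray, while the bottle is still away from the tray (more than 100 mm from its centre) (horizontal distance between jar_1 and jar_2 above 0.086 m and z of each of jar_1, jar_2 in the frame of tray below 0.012 m and horizontal distance between bottle and tray above 0.1 m), for 0.2 s.
At the end, for the whole second after the job is handed in: Bottle at rest on the tray floor (underside less than 10 mm above the tray's), upright within 10 deg, within 20 mm of the centre line, its axis under 79 mm from both middle jars', those over 80 mm apart. Both jars in the tray, upright within 10 deg, within 15 mm of the centre line (z of bottle in the frame of tray below 0.01 m and x of bottle in the frame of tray between -0.02 and 0.02 m and angle between each of bottle, jar_1, jar_2's own z axis and vertical below 0.17 rad and linear speed of bottle below 0.02 m/s and horizontal distance between jar_1 and jar_2 above 0.08 m and horizontal distance between bottle and jar_1 below 0.079 m and horizontal distance between bottle and jar_2 below 0.079 m and x of jar_1 in the frame of tray between -0.015 and 0.015 m and x of jar_2 in the frame of tray between -0.015 and 0.015 m and z of each of jar_1, jar_2 in the frame of tray below 0.012 m); the robot touches nothing.
It fails at once if a middle jar is lifted more than 30 mm above the worktop or tipped by more than 30 degrees (height (world z) of any of jar_1, jar_2 above 0.03 m or angle between any of jar_1, jar_2's own z axis and vertical above 0.52 rad).
It also fails if it takes over 54 s, if anything falls off the work surface, if the arm or the gripper's body presses on something with over 40 N, if the wrist force passes 120 N, or if a joint passes its speed limit or range.

## Working session

There is one attempt and no reset: what is moved stays moved. The work goes in short steps, Python scripts to look and compute and a tool call to move; the robot and the scene stay as the last step left them, time stands still between calls to the robot, and variables do not carry over. Pictures are saved under pics/ and viewed, at most 10 in all, crops included, and the job is handed in when it is done.

Besides the shell and the picture viewer there is one more tool, called after "Request:" in YAML: its name, and indented under it one key for each argument. move_arm: Moves the arm, as the interface text tells. Its arguments: {"type":"object","properties":{"rows":{"type":"array","items":{"type":"array","items":{"type":"number"}}}},"required":["rows"]}

```bash
mkdir -p pics; cat > h.py <<'E'
import numpy as np,cv2
from scipy.spatial.transform import Rotation as R
from workcell import get_obs, optics, close_job, spotter, ctrl
def ray(name,px,z,c=None):
    c=c or optics.calibration(name)
    d=R.from_rotvec(c["orientation"]).apply(np.linalg.solve(np.array(c["camera_matrix"]),[px[0],px[1],1])) if np.size(c["orientation"])==3 else np.array(c["orientation"])@np.linalg.solve(np.array(c["camera_matrix"]),[px[0],px[1],1])
    o=np.array(c["xyz"]);return o+d*(z-o[2])/d[2]
E
python3 - <<'E'
from h import *
o=get_obs();print(o["t"],o["ee_pos"],o["orientation"],o["width"])
for n in("scene","side"):
    im=optics.get_image(n);cv2.imwrite(f"pics/{n}0.png",im)
    print(n,optics.calibration(n))
    for l,z in(("jar_1",34),("bottle",55),("tray",8)):
        for r in spotter.find_in(n,l):print(l,r["point"],round(r["conf"],2),ray(n,r["point"],z).round())
E
```

```text
0.0 [142.19886382 608.03157268 221.90706819] [-3.60094755e-01 -3.12069363e+00  2.42013023e-03] 87.80423459030013
scene {'camera_matrix': array([[525.71289227,   0.        , 288.44215891],
       [  0.        , 525.71289227, 210.55087743],
       [  0.        ,   0.        ,   1.        ]]), 'xyz': array([-388.81722208, -323.38797509, 1263.19146135]), 'orientation': array([-2.13995631,  1.33516918, -0.46380941])}
jar_1 [256.5, 201.7] 0.69 [487. 225.  34.]
jar_1 [193.5, 157.5] 0.66 [563. 501.  34.]
jar_1 [237.6, 197.7] 0.65 [475. 285.  34.]
jar_1 [178.1, 182.0] 0.51 [450. 486.  34.]
bottle [382.6, 258.0] 0.76 [ 446. -192.   55.]
tray [252.3, 207.4] 0.7 [479. 238.   8.]
side {'camera_matrix': array([[429.35981966,   0.        , 277.39086416],
       [  0.        , 429.35981966, 210.8238537 ],
       [  0.        ,   0.        ,   1.        ]]), 'xyz': array([ 149.09030285, -600.24447745,  890.58120951]), 'orientation': array([-2.33998464,  0.50587771, -0.20591361])}
jar_1 [226.2, 142.5] 0.68 [462. 480.  34.]
jar_1 [265.3, 189.2] 0.58 [491. 228.  34.]
jar_1 [256.3, 179.2] 0.52 [484. 278.  34.]
jar_1 [253.6, 132.5] 0.51 [564. 494.  34.]
bottle [323.1, 303.9] 0.81 [ 454. -183.   55.]
tray [263.1, 206.8] 0.65 [467. 189.   8.]
```

View pics/scene0.png

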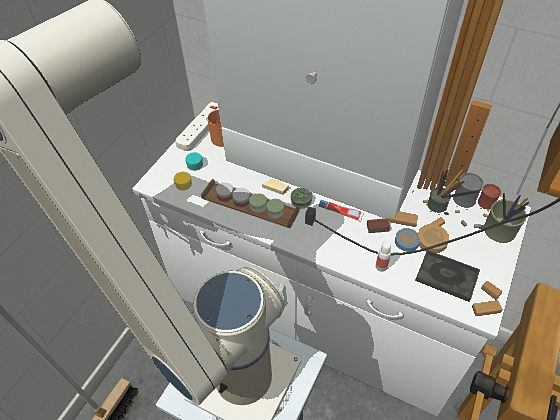

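View pics/side0.png

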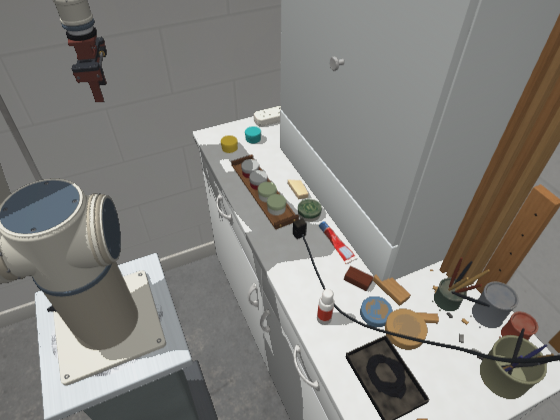

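The scene view shows four jars in the tray at about (224,191), (241,197), (259,204) and (275,208). The yellow (182,180) and turquoise (194,160) look-alikes stand outside the tray, and the bottle is at (383,257). The middle jars are (241,197) and (259,204). The side view agrees: jars at (250,167), (258,179), (267,189) and (277,203), bottle at (325,307).

```bash
python3 - <<'E'
from h import *
o=get_obs();Rt=R.from_rotvec(o["orientation"]).as_matrix();print(Rt.round(3))
c=optics.calibration("wrist");print(c)
Rc=R.from_rotvec(c["orientation"]).as_matrix()
print("cam in tool",Rt.T@(c["xyz"]-o["ee_pos"]),(Rt.T@Rc).round(3))
for n,p in {"tray_corners":[(207,182),(201,193),(292,223),(299,210)],"splash base":[(222,150),(300,180),(400,213)]}.items():
    for q in p: print(n,q,ray("scene",q,8 if n[0]=="t" else 0).round())
a=cv2.imread("pics/scene0.png")[140:270,160:420];b=cv2.imread("pics/side0.png")[110:340,190:400]
cv2.imwrite("pics/c0.png",np.hstack([cv2.resize(a,(480,240),interpolation=2),cv2.resize(b,(320,350),interpolation=2)[:240]]) if 0 else cv2.resize(a,(780,390),interpolation=2))
E
```

```text
[[-0.974  0.228 -0.   ]
 [ 0.228  0.974 -0.   ]
 [ 0.    -0.    -1.   ]]
{'camera_matrix': array([[323.4489443 ,   0.        , 277.52530472],
       [  0.        , 323.4489443 , 203.61073011],
       [  0.        ,   0.        ,   1.        ]]), 'xyz': array([ 62.50708525, 626.66618127, 384.25423612]), 'orientation': array([2.26555173, 1.7955202 , 0.27422317])}
cam in tool [  81.8471639    -0.50437221 -161.70384191] [[-0.001 -0.954 -0.299]
 [ 1.    -0.001 -0.   ]
 [ 0.    -0.299  0.954]]
tray_corners (207, 182) [508. 419.   8.]
tray_corners (201, 193) [460. 412.   8.]
tray_corners (292, 223) [478. 101.   8.]
tray_corners (299, 210) [533. 104.   8.]
splash base (222, 150) [662. 456.   0.]
splash base (300, 180) [653. 157.   0.]
splash base (400, 213) [ 664. -178.    0.]
```

View pics/c0.png

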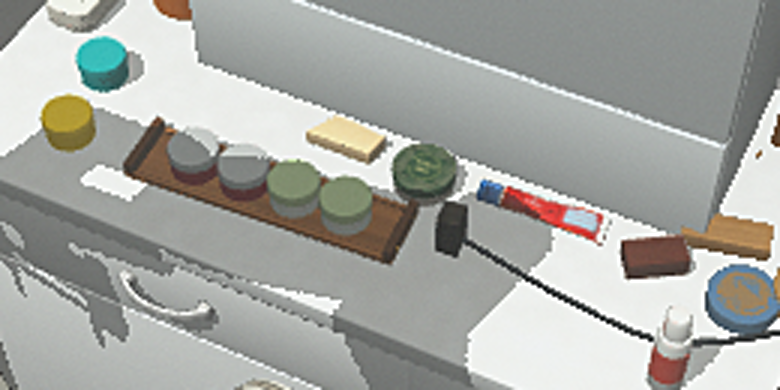

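Request:
move_arm:
  rows:
    - [-4.2,-2.7,-0.4,0,100]
    - [-4.2,-2.7,-0.4,0,100]
    - [-4.2,-2.7,-0.4,0,100]
    - [-4.2,-2.7,-0.4,0,100]
    - [-4.2,-2.7,-0.4,0,100]
    - [-4.2,-2.7,-0.4,0,100]
    - [-4.2,-2.7,-0.4,0,100]
    - [-4.2,-2.7,-0.4,0,100]
    - [-4.2,-2.7,-0.4,0,100]
    - [-4.2,-2.7,-0.4,0,100]

```text
t: 1.65
ee_pos: [490.9, 248.7, 263.0]
orientation: [0.36, 3.12, 0.001]
ft_force: [0.8, 0.3, -0.0]
width: 88.0
grasp_force: 0.0
```

Request:
move_arm:
  rows:
    - [0,0,0,9,100]
    - [0,0,0,9,100]
    - [0,0,0,9,100]
    - [0,0,0,9,100]
    - [0,0,0,9,100]
    - [0,0,0,9,100]
    - [0,0,0,9,100]
    - [0,0,0,9,100]
    - [0,0,0,0,100]

```text
t: 2.78
ee_pos: [489.8, 250.0, 262.7]
orientation: [2.124, 2.315, 0.0]
ft_force: [0.8, -0.0, -0.1]
width: 87.8
grasp_force: 0.0
```

```bash
cat > w.py <<'E'
from h import *
import sys
o=get_obs();c=optics.calibration("wrist");im=optics.get_image("wrist");cv2.imwrite(f"pics/{sys.argv[1]}.png",im)
Rt=R.from_rotvec(o["orientation"]).as_matrix();x=Rt[:,0]
print(o["t"],o["ee_pos"].round(1),"yaw",np.degrees(np.arctan2(x[1],x[0])).round(2),"w",o["width"],"F",np.round(o["ft_force"],1),"q",np.round(o["qpos"],2))
for l,z in(("jar_1",34),("bottle",110),("tray",8)):
    for r in spotter.regions_of("wrist",l):
        (cx,cy),rad=cv2.minEnclosingCircle(np.argwhere(r["region"])[:,::-1].astype(np.float32))
        print(l,np.round(r["point"]),round(r["conf"],2),ray("wrist",r["point"],z,c).round(1),"n",r["region"].sum(),"circ",round(cx),round(cy),round(rad))
E
python3 w.py w1
```

```text
2.775 [489.8 250.  262.7] yaw 94.91 w 87.79100640854104 F [ 0.8 -0.  -0.1] q [ 0.45  0.27  1.76 -0.    1.11  0.36]
jar_1 [279. 189.] 0.88 [494.1 228.4  34. ] n 1606 circ 279 190 23
bottle [236. 414.] 0.41 [462.1 -52.6 110. ] n 68 circ 235 413 6
bottle [280. 190.] 0.16 [492.9 248.2 110. ] n 1592 circ 279 190 23
tray [278. 121.] 0.95 [485.6 309.7   8. ] n 6995 circ 280 153 122
```

View pics/w1.png

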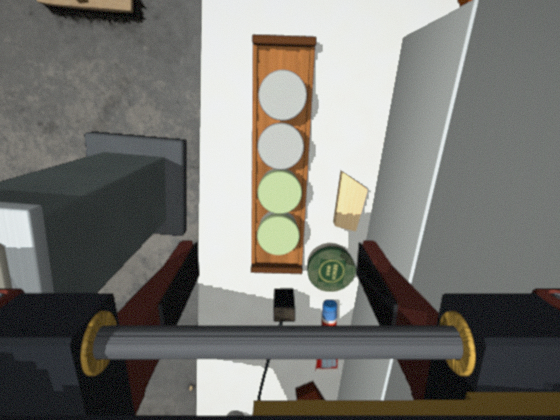

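The wrist view shows the whole tray, with lids at about (283,95), (281,147), (279,191) and (278,235). The tray ends are near (284,41) and (277,268).

```bash
python3 - <<'E'
from h import *
c=optics.calibration("wrist");im=cv2.imread("pics/w1.png")
big=im
hsv=cv2.cvtColor(im,cv2.COLOR_BGR2HSV);
for (x,y) in [(283,95),(281,147),(279,191),(278,235)]:
    m=np.zeros((422,562),np.uint8);f=im.copy()
    cv2.floodFill(f,m,(x,y),(0,0,0),(12,)*3,(12,)*3,cv2.FLOODFILL_FIXED_RANGE|cv2.FLOODFILL_MASK_ONLY|(255<<8))
    m=m[1:-1,1:-1];ct=max(cv2.findContours(m,cv2.RETR_EXTERNAL,cv2.CHAIN_APPROX_NONE)[0],key=len)
    e=cv2.fitEllipse(ct);p=[ray("wrist",q,34,c) for q in ct[:,0]];p=np.array(p)
    (mx,my),r=cv2.minEnclosingCircle(p[:,:2].astype(np.float32));print(np.round(e[0],1),np.round(e[1],1),ray("wrist",e[0],34,c).round(1),"circ",round(mx,1),round(my,1),"d",round(2*r,1))
for q,z in [((253,36),20),((316,38),20),((251,272),20),((303,272),20),((252,150),8),((314,100),8),((305,240),8),((251,240),8)]:print(q,ray("wrist",q,z,c).round(1))
for q in [(330,268),(284,305),(330,310),(345,230),(260,400),(340,372)]:print(q,ray("wrist",q,20,c).round(1))
E
```

```text
[282.   94.5] [44.5 46.9] [487.5 340.3  34. ] circ 487.6 340.0 d 52.2
[280.1 145.9] [42.2 42.4] [490.5 282.   34. ] circ 490.5 281.3 d 51.6
[279.1 192.3] [39.2 40.4] [494.3 224.5  34. ] circ 494.3 224.1 d 51.9
[277.7 235.5] [35.4 38.5] [497.5 166.1  34. ] circ 497.5 165.8 d 51.8
(253, 36) [449.4 400.1  20. ]
(316, 38) [520.4 404.1  20. ]
(251, 272) [465.5 101.7  20. ]
(303, 272) [538.2 108.   20. ]
(252, 150) [455.5 270.4   8. ]
(314, 100) [527.4 337.9   8. ]
(305, 240) [537.1 151.6   8. ]
(251, 240) [461.9 145.1   8. ]
(330, 268) [575.1 117.5  20. ]
(284, 305) [516.6  52.1  20. ]
(330, 310) [584.3  49.4  20. ]
(345, 230) [587.5 175.9  20. ]
(260, 400) [ 494.3 -129.3   20. ]
(340, 372) [615.1 -61.8  20. ]
```

Request:
move_arm:
  rows:
    - [0,0,0,1.6,100]
    - [3.2,0.25,5,0,100]
    - [0,0,5,0,100]
    - [0,0,5,0,100]
    - [0,0,5,0,100]
    - [0,0,2.5,0,100]
    - [0,0,1.5,0,100]
    - [0,0,1,0,100]
    - [0,0,0,0,100]

```text
t: 4.1
ee_pos: [490.6, 282.2, 12.8]
orientation: [2.158, 2.283, 0.0]
ft_force: [-0.2, -0.5, -0.1]
width: 87.5
grasp_force: 0.0
```

Request:
move_arm:
  rows:
    - [0,0,0,0,0]
    - [0,0,0,0,0]
    - [0,0,0,0,0]
    - [0,0,0,0,0]
    - [0,0,0,0,0]
    - [0,0,0,0,0]

```text
t: 4.85
ee_pos: [490.7, 282.2, 13.0]
orientation: [2.158, 2.283, 0.001]
ft_force: [-1.3, -0.0, 5.7]
width: 54.5
grasp_force: 30.0
```

Request:
move_arm:
  rows:
    - [0.4,0,0,0,0]
    - [0.5,0,0,0,0]
    - [0.5,0,0,0,0]
    - [0.5,0,0,0,0]
    - [0.3,0,0,0,0]
    - [0,0,0,0,0]

```text
t: 5.6
ee_pos: [489.4, 303.9, 13.0]
orientation: [2.157, 2.283, -0.0]
ft_force: [-0.1, -2.1, 5.9]
width: 54.4
grasp_force: 30.0
```

Request:
move_arm:
  rows:
    - [0,0,0,0,100]
    - [0,0,0,0,100]
    - [0,0,0,0,100]
    - [0,0,0,0,100]
    - [0,0,-4,0,100]
    - [-4,0,0,0,100]
    - [-4,0,0,0,100]
    - [0,0,2.5,0,100]
    - [0,0,1.5,0,100]
    - [0,0,0,0,100]

```text
t: 6.85
ee_pos: [492.9, 224.1, 11.6]
orientation: [-2.157, -2.283, 0.004]
ft_force: [0.2, 0.4, 0.4]
width: 87.9
grasp_force: 0.0
```

```bash
python3 w.py w2
```

```text
6.85 [492.9 224.1  11.6] yaw 93.26 w 87.92870530804515 F [0.2 0.4 0.4] q [0.4  0.63 1.91 0.   0.6  0.35]
jar_1 [279. 269.] 0.69 [493.9 229.3  34. ] n 10419 circ 280 268 60
jar_1 [278. 104.] 0.63 [488.9 305.1  34. ] n 15003 circ 280 104 71
tray [268. 178.] 0.77 [486.  268.1   8. ] n 19276 circ 280 203 219
```

View pics/w2.png

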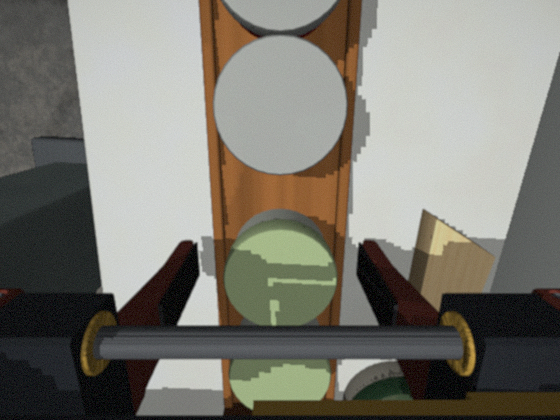

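The grey middle jar has slid to (281,104), and the green middle jar at (280,273) sits between the open fingers. Next I grip the green one and slide it the other way.

Request:
move_arm:
  rows:
    - [0,0,0,0,0]
    - [0,0,0,0,0]
    - [0,0,0,0,0]
    - [0,0,0,0,0]
    - [-0.4,0,0,0,0]
    - [-0.5,0,0,0,0]
    - [-0.5,0,0,0,0]
    - [-0.5,0,0,0,0]
    - [-0.3,0,0,0,0]
    - [0,0,0,0,0]

```text
t: 8.3
ee_pos: [495.1, 201.7, 12.8]
orientation: [2.158, 2.283, -0.0]
ft_force: [1.2, -2.7, 2.9]
width: 54.0
grasp_force: 30.0
```

Request:
move_arm:
  rows:
    - [0,0,0,0,100]
    - [0,0,0,0,100]
    - [0,0,0,0,100]
    - [0,0,0,0,100]
    - [0,0,-4,0,100]
    - [0,0,-6,0,100]
    - [0,0,-6,0,100]
    - [0,0,-6,0,100]
    - [0,0,-3,0,100]
    - [0,0,0,0,100]

```text
t: 9.55
ee_pos: [496.3, 202.7, 265.3]
orientation: [2.156, 2.282, 0.008]
ft_force: [0.2, -0.6, -0.2]
width: 88.1
grasp_force: 0.0
```

```bash
python3 w.py w3; python3 - <<'E'
from h import *
# bottle: cap top (z110) and red body from scene/side
for n in("scene","side"):
    im=optics.get_image(n)
    for r in spotter.regions_of(n,"bottle")[:1]:
        p=np.argwhere(r["region"]);ys=p[:,0];t=p[ys<=ys.min()+1].mean(0)[::-1];b=p[ys>=ys.max()-1].mean(0)[::-1]
        print(n,r["conf"],r["point"],"top",t,ray(n,t,110).round(),"bot",b,ray(n,b,0).round())
E
```

```text
9.55 [496.3 202.7 265.3] yaw 93.24 w 88.13685251289333 F [ 0.2 -0.6 -0.2] q [0.37 0.24 1.79 0.   1.11 0.31]
jar_1 [275. 170.] 0.94 [494.7 204.8  34. ] n 1568 circ 276 171 23
jar_1 [272.  85.] 0.75 [486.5 303.4  34. ] n 1949 circ 276 84 26
bottle [236. 403.] 0.78 [460.8 -82.4 110. ] n 510 circ 236 402 15
tray [274. 124.] 0.56 [490.4 258.1   8. ] n 6605 circ 275 120 124
scene 0.7 [383.7, 261.2] top [386.         242.83333333] [ 458. -190.  110.] bot [381.5        269.33333333] [ 446. -197.    0.]
side 0.69 [324.4, 306.5] top [326.81818182 290.63636364] [ 456. -186.  110.] bot [324.36363636 323.27272727] [ 452. -202.    0.]
```

Request:
move_arm:
  rows:
    - [-5.5,-0.8,0,0,100]
    - [-5.5,-0.8,0,0,100]
    - [-5.5,-0.8,0,0,100]
    - [-5.5,-0.8,0,0,100]
    - [-5.5,-0.8,0,0,100]
    - [-5.5,-0.8,0,0,100]
    - [-5.5,-0.9,0,0,100]
    - [-5.5,-0.9,0,0,100]
    - [0,0,0,0,100]

```text
t: 11.08
ee_pos: [453.3, -243.9, 262.1]
orientation: [-2.163, -2.278, 0.001]
ft_force: [0.1, -0.1, 0.2]
width: 87.8
grasp_force: 0.0
```

```bash
python3 w.py w4
```

```text
11.075 [ 453.3 -243.9  262.1] yaw 92.97 w 87.78133212020428 F [ 0.1 -0.1  0.2] q [-0.52  0.21  1.83 -0.    1.1  -0.57]
bottle [279. 133.] 0.94 [ 452.4 -190.5  110. ] n 831 circ 281 131 17
```

View pics/w4.png

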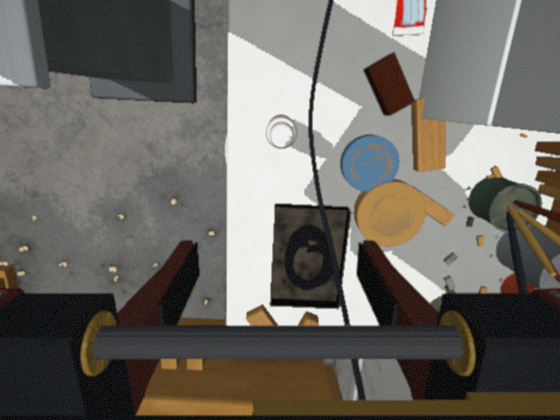

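The cap shows at about (283,131), the cable passes it near (313,130), and nothing tall stands close by. I check the cable's height and the bottle's position.

```bash
python3 - <<'E'
from h import *
c=optics.calibration("wrist")
for q in [(281,131),(283,131)]:print(ray("wrist",q,110,c).round(1))
for z in (0,30,60):
    print(z,"wrist",[ray("wrist",q,z,c).round() for q in[(312,90),(311,120),(313,150)]],"scene",[ray("scene",q,z).round() for q in [(160+600/3,140+308/3),(160+640/3,140+335/3),(160+695/3,140+343/3),(160+750/3,140+337/3)]])
E
```

```text
[ 454.2 -183.8  110. ]
[ 456.1 -183.7  110. ]
0 wrist [array([ 491., -141.,    0.]), array([ 493., -177.,    0.]), array([ 499., -215.,    0.])] scene [array([ 506., -108.,   -0.]), array([ 493., -155.,    0.]), array([ 507., -205.,    0.]), array([ 537., -251.,    0.])]
30 wrist [array([ 488., -142.,   30.]), array([ 490., -176.,   30.]), array([ 495., -211.,   30.])] scene [array([ 484., -113.,   30.]), array([ 472., -159.,   30.]), array([ 486., -208.,   30.]), array([ 515., -253.,   30.])]
60 wrist [array([ 485., -143.,   60.]), array([ 487., -174.,   60.]), array([ 492., -207.,   60.])] scene [array([ 463., -118.,   60.]), array([ 451., -163.,   60.]), array([ 465., -211.,   60.]), array([ 493., -254.,   60.])]
```

```bash
python3 - <<'E'
from h import *
o=get_obs();c=optics.calibration("wrist");im=optics.get_image("wrist");print(o["t"],o["ee_pos"].round(1),o["orientation"].round(3),c["xyz"].round(1))
g=cv2.cvtColor(im,cv2.COLOR_BGR2GRAY)[105:160,255:310]
h=cv2.HoughCircles(cv2.resize(g,None,fx=4,fy=4,interpolation=cv2.INTER_CUBIC),cv2.HOUGH_GRADIENT,1,200,param1=120,param2=15,minRadius=35,maxRadius=65)
for r in h[0]:
    q=r[:2]/4+[255,105];print(q,r[2]/4,ray("wrist",q,110,c).round(1))
for r in spotter.regions_of("wrist","bottle"):print(r["point"],ray("wrist",r["point"],110,c).round(1))
E
```

```text
11.275 [ 453.8 -239.8  262.3] [-2.156 -2.283 -0.   ] [ 449.9 -158.   424. ]
[281.125 139.625] 13.525 [ 454.8 -191.9  110. ]
[280.4, 136.5] [ 454. -189.  110.]
```

Request:
move_arm:
  rows:
    - [4.9,0.3,0,0,75]
    - [0,0,2,0,75]
    - [0,0,5,0,75]
    - [0,0,5,0,75]
    - [0,0,4,0,75]
    - [0,0,3,0,75]
    - [0,0,2,0,75]
    - [0,0,1,0,75]
    - [0,0,0,0,75]

```text
t: 12.5
ee_pos: [454.2, -191.1, 42.5]
orientation: [-2.156, -2.284, 0.0]
ft_force: [0.3, 0.2, 0.1]
width: 65.7
grasp_force: 0.0
```

Request:
move_arm:
  rows:
    - [0,0,0,0,0]
    - [0,0,0,0,0]
    - [0,0,0,0,0]
    - [0,0,0,0,0]
    - [0,0,0,0,0]
    - [0,0,0,0,0]

```text
t: 13.25
ee_pos: [454.3, -191.9, 43.1]
orientation: [2.158, 2.283, 0.0]
ft_force: [-0.6, -0.4, 5.3]
width: 33.4
grasp_force: 30.0
```

Request:
move_arm:
  rows:
    - [0,0,-2,0,0]
    - [0,0,-5,0,0]
    - [5.5,0.8,-5,0,0]
    - [5.5,0.8,0,0,0]
    - [5.5,0.8,0,0,0]
    - [5.5,0.8,0,0,0]
    - [5.5,0.8,0,0,0]
    - [5.5,0.8,0,0,0]
    - [5.6,0.8,0,0,0]
    - [5.6,0.7,0,0,0]

```text
t: 14.5
ee_pos: [491.0, 245.9, 154.3]
orientation: [-2.158, -2.283, 0.001]
ft_force: [0.8, 0.1, -2.1]
width: 33.1
grasp_force: 30.0
```

Request:
move_arm:
  rows:
    - [0,0,0,0,0]
    - [0,0,0,0,0]
    - [0,0,0,0,0]

```text
t: 14.88
ee_pos: [491.0, 242.8, 154.3]
orientation: [-2.159, -2.282, 0.001]
ft_force: [-0.5, 0.3, -0.6]
width: 33.1
grasp_force: 30.0
```

```bash
python3 w.py w5; python3 -c "
from h import *
im=optics.get_image('scene');cv2.imwrite('pics/s5.png',cv2.resize(im[120:260,160:360],(800,560),interpolation=2))"
```

```text
14.875 [491.  242.8 154.3] yaw 93.16 w 33.062450655948794 F [-0.5  0.3 -0.6] q [ 0.44  0.4   1.85 -0.    0.89  0.38]
jar_1 [276. 127.] 0.81 [486.2 304.1  34. ] n 3346 circ 280 128 33
jar_1 [292. 210.] 0.67 [505.7 230.9  34. ] n 254 circ 286 224 27
bottle [278. 272.] 0.81 [493.4 209.  110. ] n 7158 circ 277 286 80
tray [278. 159.] 0.72 [490.3 272.6   8. ] n 9621 circ 280 156 163
```

View pics/w5.png

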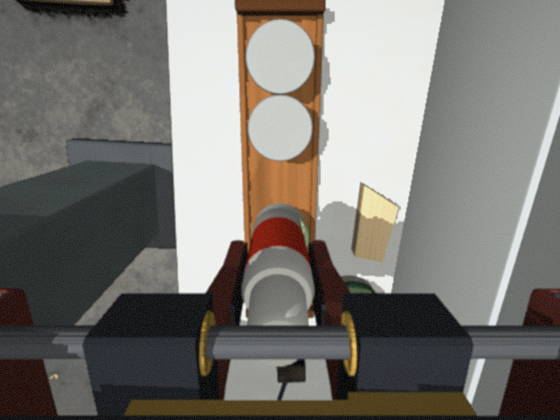

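The bottle is held upright between the fingers, with its near underside edge at about (279,204). The hand stands roughly 10 mm short in y, so I measure before lowering.

```bash
python3 - <<'E'
from h import *
o=get_obs();c=optics.calibration("wrist");im=optics.get_image("wrist");print(o["t"],o["ee_pos"].round(1),o["orientation"].round(3))
col=im[180:230,279].astype(int);print(np.abs(np.diff(col,axis=0)).sum(1))
for y in(203,205,207):print(y,ray("wrist",(279,y),111,c).round(1))
for y in(128,):print(ray("wrist",(280.5,y),34,c).round(1))
E
```

```text
15.125 [491.5 243.3 154.6] [2.159 2.282 0.   ]
[ 3 21 11  3  8  6 10 18  4  5  4  9  7  7  5  2  2 20 16  8  8 13 39 53
 21 24 32 47  5  7  8 12 25  8 15 31 70 32 37  8  7 26 11 37 23 19 10 36
 41]
203 [491.9 261.3 111. ]
205 [492.  259.9 111. ]
207 [492.1 258.5 111. ]
[491.1 304.2  34. ]
```

Request:
move_arm:
  rows:
    - [0.9,0.1,0,0,0]
    - [0,0,3,0,0]
    - [0,0,3,0,0]
    - [0,0,1,0,0]
    - [0,0,0,0,0]

```text
t: 15.8
ee_pos: [491.6, 253.3, 84.2]
orientation: [-2.157, -2.283, 0.001]
ft_force: [-0.7, 0.8, -1.5]
width: 33.2
grasp_force: 30.0
```

```bash
python3 w.py w6; python3 -c "
from h import *
im=optics.get_image('side');cv2.imwrite('pics/s6.png',cv2.resize(im[110:250,190:330],(600,600),interpolation=2))"
```

```text
15.8 [491.6 253.3  84.2] yaw 93.24 w 33.18380256856359 F [-0.7  0.8 -1.5] q [0.45 0.52 1.87 0.   0.75 0.4 ]
jar_1 [275. 150.] 0.59 [487.7 305.4  34. ] n 5644 circ 279 151 43
bottle [278. 274.] 0.77 [492.2 257.5 110. ] n 7049 circ 276 286 79
```

View pics/s6.png

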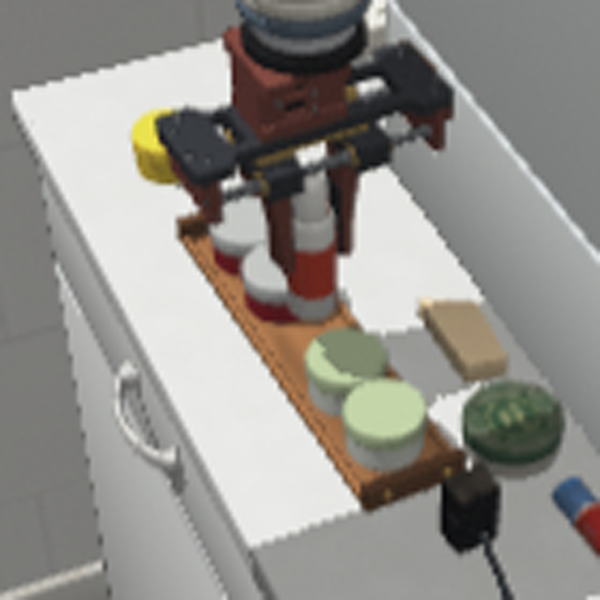

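The side crop shows the bottle at (312,310), still raised over the gap between the grey jars and the green pair. I lower it from here.

Request:
move_arm:
  rows:
    - [0,0,1.5,0,0]
    - [0,0,1,0,0]
    - [0,0,0.6,0,0]
    - [0,0,0.4,0,0]
    - [0,0,0.1,0,0]
    - [0,0,0,0,0]
    - [0,0,0,0,0]

```text
t: 16.92
ee_pos: [492.0, 253.2, 48.7]
orientation: [2.158, 2.283, 0.001]
ft_force: [0.3, 0.3, -0.4]
width: 33.1
grasp_force: 30.0
```

Request:
move_arm:
  rows:
    - [0,0,0.1,0,0]
    - [0,0,0.1,0,0]
    - [0,0,0,0,0]

```text
t: 17.3
ee_pos: [492.0, 253.2, 47.1]
orientation: [2.158, 2.283, 0.001]
ft_force: [-2.3, -0.6, 5.7]
width: 33.2
grasp_force: 30.0
```

Request:
move_arm:
  rows:
    - [0,0,0,0,75]
    - [0,0,0,0,75]
    - [0,0,0,0,75]
    - [0,0,0,0,75]
    - [0,0,-2,0,75]
    - [0,0,-5,0,75]
    - [0,0,-6,0,75]
    - [0,0,-6,0,75]
    - [-6,0,-3,0,75]
    - [0,0,0,0,75]

```text
t: 18.55
ee_pos: [496.2, 195.5, 267.2]
orientation: [2.159, 2.279, 0.006]
ft_force: [-0.0, 0.3, -0.7]
width: 65.8
grasp_force: 0.0
```

```bash
python3 w.py w7; python3 -c "
from h import *
im=optics.get_image('side')
cv2.imwrite('pics/f7.png',np.hstack([cv2.resize(im[110:250,190:330],(400,400),interpolation=2),cv2.resize(optics.get_image('wrist')[0:300,130:430],(400,400))]))"
```

```text
18.55 [496.2 195.5 267.2] yaw 93.08 w 65.75066089529318 F [-0.   0.3 -0.7] q [ 0.35  0.23  1.79 -0.    1.11  0.3 ]
jar_1 [278. 164.] 0.85 [497.2 204.6  34. ] n 1579 circ 276 165 23
jar_1 [274.  76.] 0.62 [488.  305.5  34. ] n 1898 circ 276 77 26
bottle [276. 126.] 0.86 [492.4 255.4 110. ] n 847 circ 276 126 17
tray [280. 110.] 0.77 [496.8 268.    8. ] n 6354 circ 275 118 122
```

View pics/f7.png

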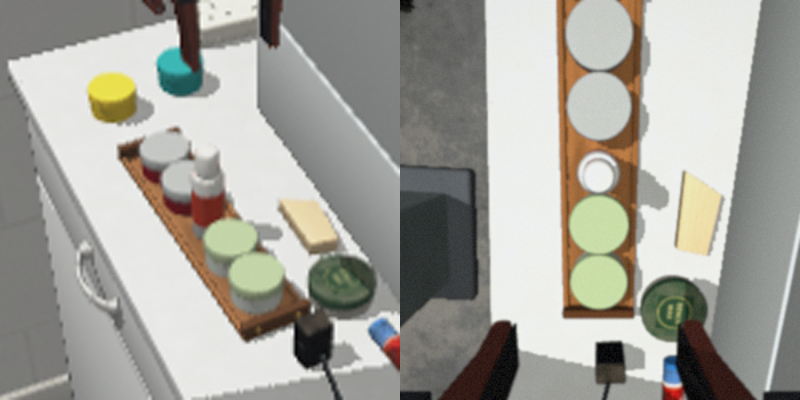

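The bottle stands upright in the gap, at (208,195) on the left of the crop and (599,172) on the right. Two jars are on each side, and the middle jars are about 101 mm apart and centred in the tray. The arm is clear of everything.

```bash
python3 -c "
from h import *
print(close_job())"
```

```text
the job is handed in; nothing more can be done
None
```

I handed the job in at about 19 s of the 54 s allowed: the glue bottle stands upright on the tray floor with two jars on either side of it, and the middle jars are about 101 mm apart; the hand-in returned no verdict.

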